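Jack up the soldering hearth and hold it

ROBOT

A 6-joint arm with a two-finger parallel gripper is mounted at the origin on a cart in front of the work surface, level with it; the furniture and walls round the work are solid. World frame = base frame: x ahead of the robot, y to its left, z up, the work surface at z = 0. Lengths are in m, angles in rad, forces in N, time in s.
With the tool pointing down it reaches from about 0.3 to 0.775 m from the base axis. Payload 14.6 kg.
Tool frame: the origin (TCP) lies at the very end of the fingers, on their centre line; the grasp point (between the pads) lies 19 mm behind it; z points along the fingers, y is the line along which they close (so a half turn about z gives the same grasp; the last joint's range is limited). The gripper opens to 94 mm and grips with 3 to 60 N. Pads are 16 mm wide; open, the fingers measure 119 mm over their backs; the gripper's body (75 mm by 177 mm) begins 78 mm behind the grasp point.
Start: joints at [1.219, 0.3, 1.521, -0, 1.321, -0.067], TCP at [0.155, 0.528, 0.181] pointing down, gripper open.
Joint ranges: [-3.03, 3.03], [-0.79, 2.21], [0.23, 2.52], [-1.04, 4.18], [0, 3.07], [-2.55, 2.55]. Speed limits (rad/s): [2.22, 2.22, 2.57, 3.14, 3.14, 3.14].

INTERFACE

Orientations are given as [roll, pitch, yaw] about the fixed x, y, z axes, in that order (R = Rz(yaw) Ry(pitch) Rx(roll)).
In Python, from station import ctrl gives the robot as it stands.
- The arm moves only by the shell command python3 -m pendant 'ROWS' [OPENING] [FORCE]. ROWS is JSON, a list of rows, each a list of 2 entries, a list of its own where there are three numbers: the shift along the world's x, y, z in cm, then the turn about the world's z in rad. A call has 1 to 20 rows; each row shifts and turns the commanded pose from where the row before left it; what a row does not reach is not made up. A row lasts 1/12 s, in which the tool goes at most 41.7 mm and 7.16 degrees, less where a joint would pass 70% of its speed; a pose out of reach is approached as far as the arm can. A call is refused whole if a number of a shift passes 4.17 or a number of a turn 0.125, either way. A call with a gripper value outside its range is refused whole. OPENING is the opening, from 0 (shut) to 1 (fully open), set as the call begins (- or left out, the last holds). The fingers move at their own pace and stop on an object; FORCE is the grip in N (left out, the last holds). Time passes only in rows, so rows that do not move let the fingers close. It gives the time, the measured TCP pose, the force, the opening and the grip force at its end, in the units of the state.
- ctrl.get_obs(): the state, without advancing time (a new reading comes with each control period).
- ctrl.camera(name): name is "side" or "top" or "wrist"; returns a dict with "color" (420x560x3 uint8, red, green, blue), "intrinsics" (3x3 intrinsics, pixels), "k1" (the pictures are not rectified: a ray, as slopes to the right and down, at radius r is drawn at 1 + k1 r^2 times it, then the intrinsics apply), "camera_from_world" (4x4, takes a point from world to camera coordinates). Camera axes: x right, y down, z forward; pixel columns grow to the right and rows downward; lengths in m; the calibration is good to about 2 mm. A picture is of the moment at which its call begins. There is no depth.
- ctrl.hand_in(): hands the job in; it is judged then, once.
The state is a dict: "time_s": time; "qpos": joint angles; "joint_vel": joint speeds; "tau": joint torques, N m; "ee_pos": TCP position; "eef_rot": TCP orientation; "force": force on the tool from outside, world axes, zero at the start; "moment": the same for the moment, N m; "grip_width": finger opening in m; "grip_force": force on a finger pad.
Only numpy, scipy, OpenCV 4.12 (cv2) and the standard library are available. Lean on these libraries where they do the work, as an engineer would, in place of code of your own. Each camera call takes 0.05 s, during which the arm holds its last target. There are 200 camera calls.

TASK

With the hearth still down, switch the height readout on with its big round key and then zero it with its small one, one key at a time. Set the jack flat on the bench with its saddle centred under the dome of the hearth's marked lift lug, let go of it, then pump the handle: one full stroke down to its stop, all the way back up so that the hearth settles again, then down to the stop a second time. Finish while still holding the handle down with the hearth carried by the jack alone, and leave the cup, the jar and the hammer where they are.

Things in the scene. Friction and masses are not known exactly. Their poses are not given: they have to be found in the camera images.
- lift_pad (a point): lowest point of the steel half-dome (radius 12 mm) under the hearth's marked lift lug, 76 mm above the bench when the hearth is down. The lug is a round-ended steel tongue, 44 mm wide, 8 mm thick, that sticks out 52 mm from the middle of the hearth's near edge; a raised disc of 26 mm on its top marks the point over the dome
- hearth_stand: fixed dark steel stand of the hinged hearth (plate 135 x 186 mm with a tile fixed on it). Origin on the bench within 3 mm of straight below the lift dome; +x points level from the dome to the hinge at the back, z up. Its two front posts are 52 mm behind the dome, 196 mm apart; the bench before and between them is clear. A desk lamp's shade hangs over the hearth, from 150 mm up: keep clear
- hearth: the hinged hearth plate; origin in its lug, 16 mm above the lift dome, +x to its back hinge (170 mm behind the dome). Down, it droops 0.094 rad to the front and rests on the posts; a full stroke of a well-set jack raises the dome by about 15 mm, to nearly level. It falls back by its own weight and pushes down with about 6 N at the dome
- jack: loose lever jack, about 0.6 kg, grey base plate 240 x 70 x 8 mm with the origin near its middle on the underside (plate from x = -125 to +115 mm); +x points to the saddle end, the handle leans out to -x, z up
- jack_grip (a point): grip point of the jack: centre of its rounded grey housing, straight above the jack's origin and 34 mm above the underside; the housing is 84 mm long in x, 40 mm wide in y (to be gripped across this width, from above) and its top is 52 mm above the underside
- saddle (a point): centre of the top face of the saddle, a flat steel disc of 40 mm diameter, 85 mm along +x from the jack's origin and 62 mm above the jack's underside with the handle up; it rises up to 30 mm, in proportion to the handle, and sinks again as the handle comes up
- handle_pad (a point): centre of the top face of the flat rubber paddle (34 x 44 x 10 mm) at the end of the jack's handle, 119 mm along -x from the jack's origin and 93 mm above its underside when up. The handle turns about a level pin along y at x = -38 mm, 50 mm above the underside; the paddle, 88 mm from it, goes down 42 mm and 7 mm outward (-x)
- jack_handle (a joint): handle of the jack: 0 is up (leaning 0.45 rad above level), 0.5 rad is fully down at its stop. A spring brings it up when let go; pushing it down with the hearth on the saddle takes about 8 N at the paddle
- readout: fixed grey height readout, 110 x 120 x 34 mm with a raised display along its back (to 50 mm); origin at the centre of its underside, -x points to the user, the two keys stand on the front half, z up
- power_key_top (a point): centre of the top of the big round key (30 mm diameter, white), 32 mm to +y of the readout's middle; travel 6 mm down, 4 N fully down, springs back
- zero_key_top (a point): centre of the top of the small round key (18 mm diameter, white), 32 mm to -y of the readout's middle; travel 6 mm down, 4 N fully down, springs back
- power_key (a joint): big key: 0 released, 0.006 m fully down; it counts as pressed from 0.004
- zero_key (a joint): small key: 0 released, 0.006 m fully down; it counts as pressed from 0.004
- cup: white porcelain tea cup, 77 mm wide, 57 mm high, origin at the centre of its foot; leave alone
- jar: brown-black round jar, 80 mm wide, 74 mm high, origin at the centre of its foot; leave alone
- hammer: small hammer with a wooden handle, 166 x 70 x 23 mm, lying on the bench, origin at the middle of its underside; leave alone

How it is judged:
By the outcome, as a careful person would: the job done as asked, in the order asked, and still so for the second after the job is handed in, while the arm keeps its last pose, push and grip.
It also fails if it takes over 69 s, if anything falls off the work surface, if the arm or the gripper's body presses on something with over 40 N, if the wrist force passes 120 N, or if a joint passes its speed limit or range.

## Working session

There is one attempt and no reset: what is moved stays moved. The work goes in short steps, Python scripts to look and compute and a shell command to move; the robot and the scene stay as the last step left them, time stands still between calls to the robot, and variables do not carry over. Pictures are saved under pics/ and viewed, at most 10 in all, crops included, and the job is handed in when it is done.

```bash
mkdir -p pics; cat > h.py <<'E'
import numpy as np, cv2
from station import ctrl
def cam(n):
    return ctrl.camera(n)
def ray(c,u,v):
    K=np.array(c["intrinsics"]);k=c["k1"]
    d=cv2.undistortPoints(np.array([[[u,v]]],float),K,np.array([k,0,0,0.]))[0,0]
    T=np.array(c["camera_from_world"]);R=T[:3,:3];t=T[:3,3]
    return -R.T@t, R.T@np.array([d[0],d[1],1])
def onz(c,u,v,z):
    o,d=ray(c,u,v); return o+d*(z-o[2])/d[2]
def proj(c,p):
    T=np.array(c["camera_from_world"]);q=T[:3,:3]@np.array(p)+T[:3,3]
    x=q[:2]/q[2];x=x*(1+c["k1"]*(x@x));K=np.array(c["intrinsics"]);return K[:2,:2]@x+K[:2,2]
def tri(a,b):
    A=[];B=[]
    for o,d in(a,b):
        d=d/np.linalg.norm(d);P=np.eye(3)-np.outer(d,d);A.append(P);B.append(P@o)
    x=np.linalg.solve(sum(A),sum(B)); return x,[np.linalg.norm(P@x-b) for P,b in zip(A,B)]
E
python3 - <<'E'
from h import *
import pickle
for n in("top","side","wrist"):
    c=cam(n);pickle.dump(c,open(f"pics/{n}0.pkl","wb"))
    im=cv2.resize(c["color"][:,:,::-1],(800,600),interpolation=cv2.INTER_CUBIC);cv2.imwrite(f"pics/{n}0.png",im)
    o,_=ray(c,280,210);print(n,o.round(3),c["k1"])
print(ctrl.get_obs())
E
```

```text
top [0.338 0.063 1.363] -0.13761857407488784
side [ 0.328 -1.25   0.87 ] -0.1816154687249532
wrist [0.091 0.545 0.383] 0.015562637791391842
{'time_s': 0.15, 'qpos': array([ 1.21941228e+00,  3.00330452e-01,  1.52139288e+00, -1.83785666e-05,
        1.32067965e+00, -6.66290381e-02]), 'joint_vel': array([-0.00100375, -0.00110847, -0.00131892,  0.00252416,  0.00019336,
        0.00049641]), 'tau': array([-1.63459783e-03, -5.31954396e+01, -3.52826357e+01,  7.08581647e-02,
        2.35636201e-02, -8.42589043e-05]), 'ee_pos': array([0.15446262, 0.52765985, 0.18014311]), 'eef_rot': array([-3.14078294e+00, -3.61878296e-05,  2.85684219e+00]), 'force': array([-0.25631654, -1.09303265, -0.60590631]), 'moment': array([-0.00651216, -0.00724747, -0.02678114]), 'grip_force': 0.0, 'grip_width': 0.09391544035234253}
```

View pics/top0.png

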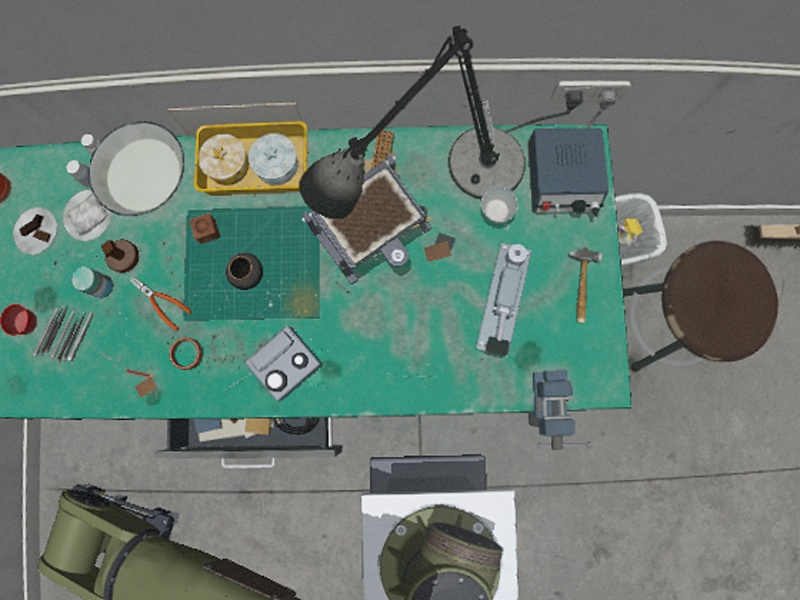

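View pics/side0.png

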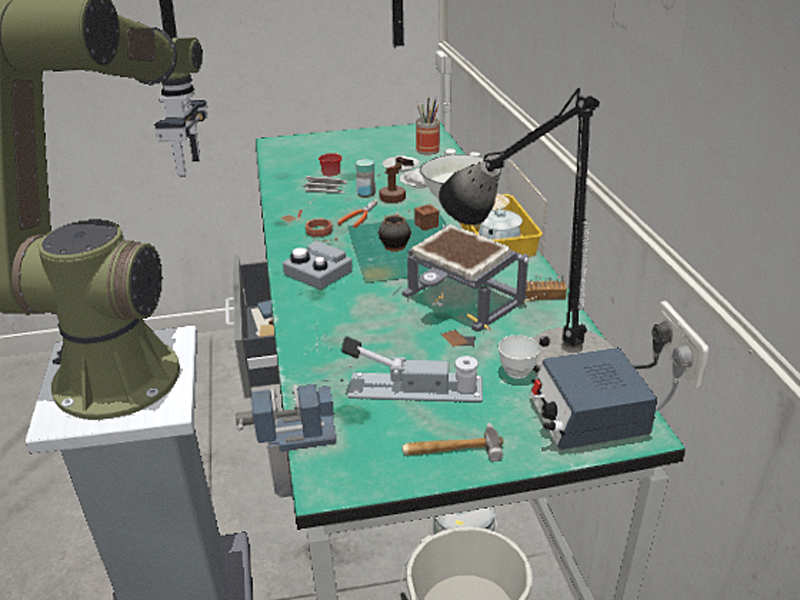

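The top view (800x600) shows the lug disc at (398,256), the saddle at (517,253), the paddle at (496,346), the big key at (276,381) and the small key at (298,360). The side view shows the saddle at (466,362), the paddle at (352,346) and the keys at (299,255) and (320,263). Next I'll measure these precisely with masks.

```bash
python3 - <<'E'
from h import *
import pickle
C={n:pickle.load(open(f"pics/{n}0.pkl","rb")) for n in("top","side")}
def crop(n,u,v,w,f): # 800-scale centre
    c=C[n]["color"][:,:,::-1];x,y=int(u*.7),int(v*.7)
    return cv2.resize(c[y-w*3//4:y+w*3//4,x-w:x+w],(400,300),interpolation=cv2.INTER_CUBIC)
a=np.vstack([np.hstack([crop("top",400,240,40,0),crop("top",505,300,52,0)]),np.hstack([crop("top",284,362,40,0),crop("side",415,370,60,0)])])
cv2.imwrite("pics/crop.png",a)
def blob(n,u,v,thr,w=14):
    g=C[n]["color"].min(2);x,y=int(u*.7),int(v*.7)
    m=(g[y-w:y+w,x-w:x+w]>thr).astype(np.uint8)
    k,l,s,ce=cv2.connectedComponentsWithStats(m)
    return [(s[i,4],s[i,2],s[i,3],(ce[i]+[x-w,y-w]).round(1)) for i in range(1,k) if s[i,4]>12]
for nm,n,u,v,t in[("pow","top",276,381,225),("zero","top",298,360,225),("pow","side",299,255,215),("zero","side",320,263,215),("lug","top",398,256,190),("sad","top",517,253,190),("sad","side",466,362,190),("lug","side",430,276,190)]:
    print(nm,n,blob(n,u,v,t))
def dark(n,u,v,w=14,thr=50):
    g=C[n]["color"].max(2);x,y=int(u*.7),int(v*.7);m=(g[y-w:y+w,x-w:x+w]<thr).astype(np.uint8)
    k,l,s,ce=cv2.connectedComponentsWithStats(m);return [(s[i,4],s[i,2],s[i,3],(ce[i]+[x-w,y-w]).round(1)) for i in range(1,k) if s[i,4]>12]
print(dark("top",496,346),dark("side",352,346))
E
```

```text
pow top [(np.int32(60), np.int32(9), np.int32(9), array([192., 266.]))]
zero top [(np.int32(19), np.int32(5), np.int32(5), array([208.6, 251.8]))]
pow side [(np.int32(34), np.int32(9), np.int32(5), array([209.2, 175.6]))]
zero side [(np.int32(15), np.int32(4), np.int32(4), array([211.4, 175.4])), (np.int32(14), np.int32(5), np.int32(3), array([223.1, 181.1]))]
lug top [(np.int32(42), np.int32(8), np.int32(8), array([278.3, 178.4]))]
sad top [(np.int32(88), np.int32(13), np.int32(12), array([362.1, 177.1]))]
sad side [(np.int32(102), np.int32(15), np.int32(10), array([326. , 253.4]))]
lug side [(np.int32(27), np.int32(15), np.int32(7), array([307.6, 181.2])), (np.int32(34), np.int32(9), np.int32(5), array([300.8, 193. ]))]
[] [(np.int32(20), np.int32(12), np.int32(5), array([246. , 247.2]))]
```

View pics/crop.png

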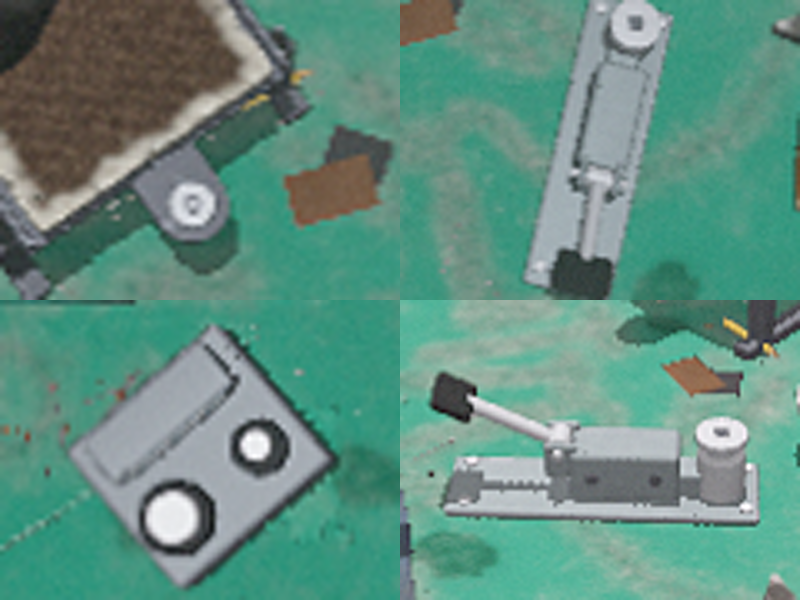

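The crop shows the lug disc at (195,203), the saddle at (633,22), the paddle at (582,272), the keys, and the plate edges. Now I'll turn these into world points.

```bash
cat >> h.py <<'E'
def dark(c,x,y,w=14,thr=60):
    g=c["color"].max(2);x,y=int(x),int(y);m=(g[y-w:y+w,x-w:x+w]<thr).astype(np.uint8)
    k,l,s,ce=cv2.connectedComponentsWithStats(m);return [(int(s[i,4]),int(s[i,2]),int(s[i,3]),(ce[i]+[x-w,y-w]).round(1)) for i in range(1,k) if s[i,4]>12]
E
python3 - <<'E'
from h import *
import pickle
T,S=[pickle.load(open(f"pics/{n}0.pkl","rb")) for n in("top","side")]
print(dark(T,347,242,w=16,thr=70),dark(S,246,243,w=14,thr=70))
for nm,a,b in[("pow",(192,266),(209.2,175.6)),("zero",(208.6,251.8),(223.1,181.1)),("lugdisc",(278.3,178.4),(300.8,193)),("saddle",(362.1,177.1),(326,253.4))]:
    x,e=tri(ray(T,*a),ray(S,*b));print(nm,x.round(4),np.round(e,4))
print("lug@.102",onz(T,278.3,178.4,.102)," sad@.062",onz(T,362.1,177.1,.062))
# lug geometry in the top: hearth front edge points
cx,cy,s=280-40,168-30,5.0
for p in[(40,232),(275,82)]: print("edge",onz(T,cx+p[0]/s,cy+p[1]/s,.1).round(4))
# front post feet/legs (300,105),(20,250) rough
cx,cy,s=353-52,210-39,400/104
for p in[(585-400,2),(672-400,12),(525-400,283),(582-400,275)]: print("jk",onz(T,cx+p[0]/s,cy+p[1]/s,.008).round(4),onz(T,cx+p[0]/s,cy+p[1]/s,.093).round(4))
E
```

```text
[(141, 15, 13, array([347.9, 242.2]))] [(118, 14, 15, array([245.5, 242.9]))]
pow [0.3896 0.3282 0.0555] [0.0003 0.0003]
zero [0.4298 0.2794 0.0555] [0.0002 0.0002]
lugdisc [0.6334 0.071  0.0996] [0.0005 0.0005]
saddle [ 0.6401 -0.1781  0.0616] [0.0005 0.0005]
lug@.102 [0.63230139 0.07105546 0.102     ]  sad@.062 [ 0.63955404 -0.17798091  0.062     ]
edge [0.6174 0.1585 0.1   ]
edge [0.7031 0.0209 0.1   ]
jk [ 0.6707 -0.1484  0.008 ] [ 0.6499 -0.1351  0.093 ]
jk [ 0.6609 -0.2187  0.008 ] [ 0.6406 -0.201   0.093 ]
jk [ 0.4457 -0.09    0.008 ] [ 0.439  -0.0803  0.093 ]
jk [ 0.4507 -0.1351  0.008 ] [ 0.4437 -0.1227  0.093 ]
```

Everything agrees: the keys are 63 mm apart, with tops at z≈55 mm, and the saddle is at z≈62 mm. The dome is at about (0.634, 0.0715) and the hearth yaw is about 0.557. The jack yaw is about -0.254, with its origin near (0.5575, -0.157). First I'll move over the big key with the gripper shut.

```bash
python3 -m pendant '[[[1.96,-1.66,-0.9],0],[[1.96,-1.66,-0.9],0],[[1.96,-1.66,-0.9],0],[[1.96,-1.66,-0.9],0],[[1.96,-1.66,-0.9],0],[[1.96,-1.66,-0.9],0],[[1.96,-1.66,-0.9],0],[[1.96,-1.66,-0.9],0],[[1.96,-1.66,-0.9],0],[[1.96,-1.66,-0.9],0],[[1.96,-1.66,-0.9],0],[[1.96,-1.66,-0.9],0],[[0,0,0],0],[[0,0,0],0],[[0,0,0],0]]' 0 20
```

```text
time_s: 1.4
ee_pos: [0.3895, 0.3289, 0.0726]
eef_rot: [-3.142, -0.0, 2.857]
force: [0.6, 0.9, -0.4]
grip_width: 0.0004
grip_force: 0.0
```

```bash
python3 -m pendant '[[[0,0,-0.7],0],[[0,0,-0.7],0],[[0,0,-0.5],0],[[0,0,-0.4],0],[[0,0,0],0],[[0,0,0],0],[[0,0,0],0]]'
```

```text
time_s: 1.98
ee_pos: [0.3898, 0.3287, 0.0497]
eef_rot: [3.141, 0.0, 2.857]
force: [-0.2, 0.0, -0.4]
grip_width: 0.0005
grip_force: 0.0
```

```bash
python3 -m pendant '[[[0,0,-0.2],0],[[0,0,-0.1],0],[[0,0,0],0],[[0,0,0],0],[[0,0,0],0]]'; python3 - <<'E'
from h import *
c=cam("side");p=proj(c,ctrl.get_obs()["ee_pos"]);print(p)
x,y=p.astype(int);cv2.imwrite("pics/key1.png",cv2.resize(c["color"][y-40:y+35,x-50:x+50,::-1],(600,450),interpolation=cv2.INTER_CUBIC))
E
```

```text
time_s: 2.4
ee_pos: [0.3898, 0.3287, 0.0466]
eef_rot: [3.141, 0.0, 2.857]
force: [0.6, 0.0, 0.3]
grip_width: 0.0008
grip_force: 0.0
[209.38507876 177.96913105]
```

View pics/key1.png

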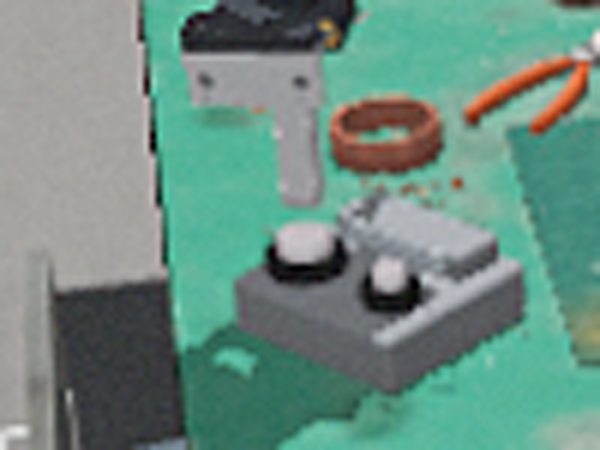

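The finger tip shows at (300,200) in the crop, still about 18 mm above or behind the key at (303,240), although the reported TCP projects onto the key. I'll check the start image for the same offset.

```bash
python3 - <<'E'
from h import *
import pickle
S=pickle.load(open("pics/side0.pkl","rb"));W=pickle.load(open("pics/wrist0.pkl","rb"))
p0=np.array([.15446,.52766,.18014]);a=2.8568;d=np.array([np.sin(a),-np.cos(a),0])
for s in(-1,0,1):print("start tip",proj(S,p0+s*.047*d)/.7)
a_=np.array(W["camera_from_world"]);print((a_@[*p0,1]).round(4),a_[:3,:3].round(3))
for n in("top","wrist"):
    c=cam(n); e=ctrl.get_obs()["ee_pos"];p=proj(c,e);print(n,p,proj(c,[.3896,.3282,.0555]))
    if n=="wrist":
        cv2.imwrite("pics/w1.png",np.hstack([c["color"][:,:,::-1][::1,::1]]))
E
```

```text
start tip [183.06735373 186.14784392]
start tip [189.48518116 178.34986904]
start tip [195.64373138 170.89004026]
[8.000e-04 1.760e-02 2.125e-01 1.000e+00] [[ 0.281  0.96  -0.   ]
 [ 0.934 -0.274  0.228]
 [ 0.219 -0.064 -0.974]]
top [192.46368448 265.94626112] [192.01641237 265.89342785]
wrist [279.93426674 245.15671556] [279.1119485  250.09894471]
```

View pics/w1.png

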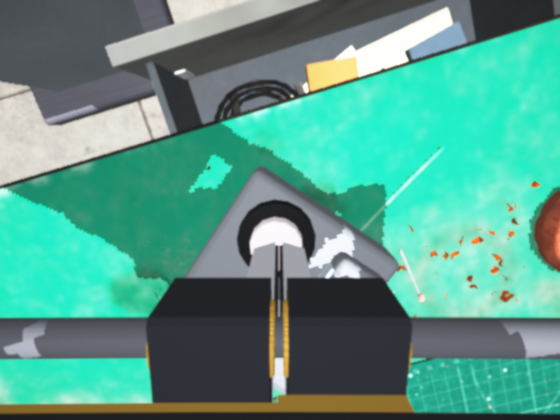

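The pictures agree that the finger ends really sit about 20 mm above the reported TCP. The key and camera are consistent, and the force is zero. I'll confirm by contact, going down slowly.

```bash
python3 -m pendant '[[[0,0,-0.4],0],[[0,0,-0.4],0],[[0,0,0],0],[[0,0,0],0]]'; python3 -m pendant '[[[0,0,-0.2],0],[[0,0,-0.2],0],[[0,0,0],0],[[0,0,0],0]]'
```

```text
time_s: 2.88
ee_pos: [0.3895, 0.3285, 0.0382]
eef_rot: [-3.141, -0.0, 2.857]
force: [0.1, -0.0, -0.5]
grip_width: 0.0007
grip_force: 0.0
time_s: 3.22
ee_pos: [0.3897, 0.3286, 0.0344]
eef_rot: [-3.141, -0.0, 2.857]
force: [-0.6, 0.7, -0.4]
grip_width: 0.0005
grip_force: 0.0
```

```bash
python3 -m pendant '[[[0,0,-0.2],0],[[0,0,0],0],[[0,0,0],0],[[0,0,0],0]]';python3 -m pendant '[[[0,0,-0.2],0],[[0,0,0],0],[[0,0,0],0],[[0,0,0],0]]'
```

```text
time_s: 3.55
ee_pos: [0.3897, 0.3286, 0.0326]
eef_rot: [3.142, -0.0, 2.857]
force: [-0.3, 0.5, 0.6]
grip_width: 0.0007
grip_force: 0.0
time_s: 3.88
ee_pos: [0.3898, 0.3287, 0.0306]
eef_rot: [3.141, 0.0, 2.857]
force: [0.8, 0.3, 1.0]
grip_width: 0.0006
grip_force: 0.7
```

```bash
python3 -m pendant '[[[0,0,-0.2],0],[[0,0,0],0],[[0,0,0],0],[[0,0,0],0]]';python3 -m pendant '[[[0,0,-0.15],0],[[0,0,0],0],[[0,0,0],0],[[0,0,0],0]]'
```

```text
time_s: 4.22
ee_pos: [0.3898, 0.3287, 0.0286]
eef_rot: [3.141, 0.0, 2.857]
force: [0.4, 0.6, 2.7]
grip_width: -0.0
grip_force: 1.1
time_s: 4.55
ee_pos: [0.3898, 0.3287, 0.0271]
eef_rot: [3.141, 0.0, 2.857]
force: [1.0, 1.2, 3.6]
grip_width: 0.0003
grip_force: 1.5
```

```bash
python3 -m pendant '[[[0,0,-0.1],0],[[0,0,0],0],[[0,0,0],0],[[0,0,0],0]]';python3 -m pendant '[[[0,0,1],0],[[0,0,1],0],[[0,0,0.5],0],[[0,0,0],0],[[0,0,0],0],[[0,0,0],0]]'
```

```text
time_s: 4.88
ee_pos: [0.3898, 0.3287, 0.0261]
eef_rot: [3.141, 0.0, 2.857]
force: [1.8, 1.1, 4.0]
grip_width: 0.0007
grip_force: 1.7
time_s: 5.38
ee_pos: [0.3895, 0.3285, 0.0508]
eef_rot: [-3.141, -0.0, 2.857]
force: [0.3, 0.0, 0.6]
grip_width: 0.0003
grip_force: 0.0
```

```bash
python3 -m pendant '[[[1.35,-1.63,0],0],[[1.35,-1.63,0],0],[[1.33,-1.63,0],0],[[0,0,0],0],[[0,0,0],0],[[0,0,-0.8],0],[[0,0,-0.8],0],[[0,0,-0.4],0],[[0,0,-0.3],0],[[0,0,0],0],[[0,0,0],0],[[0,0,0],0]]'
```

```text
time_s: 6.38
ee_pos: [0.43, 0.2799, 0.0282]
eef_rot: [3.142, 0.0, 2.857]
force: [-2.1, 0.7, 2.5]
grip_width: 0.0005
grip_force: 1.2
```

```bash
python3 -m pendant '[[[0,0,-0.15],0],[[0,0,0],0],[[0,0,0],0],[[0,0,0],0]]'
```

```text
time_s: 6.72
ee_pos: [0.4301, 0.2799, 0.0267]
eef_rot: [3.141, 0.0, 2.857]
force: [-1.8, 1.8, 3.2]
grip_width: 0.0006
grip_force: 1.6
```

```bash
python3 -m pendant '[[[0,0,-0.1],0],[[0,0,0],0],[[0,0,0],0],[[0,0,0],0]]'; python3 - <<'E'
from h import *
c=cam("side");x,y=223,181;cv2.imwrite("pics/key2.png",cv2.resize(c["color"][y-40:y+35,x-50:x+50,::-1],(600,450),interpolation=cv2.INTER_CUBIC))
E
```

```text
time_s: 7.05
ee_pos: [0.4301, 0.2799, 0.0256]
eef_rot: [3.141, 0.0, 2.857]
force: [-1.6, 2.5, 5.1]
grip_width: 0.0007
grip_force: 1.8
```

View pics/key2.png

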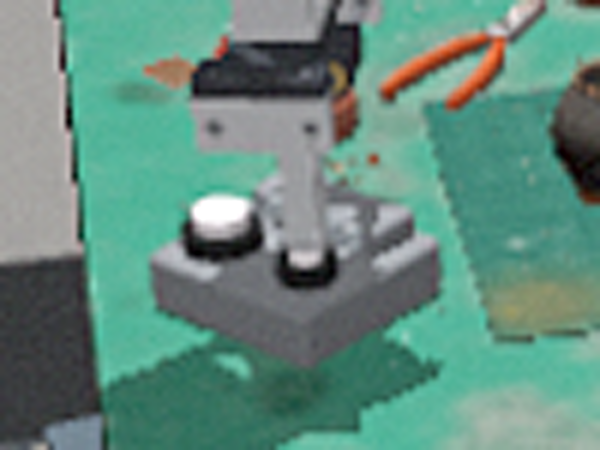

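The small key is visibly pressed at (307,265) while the big one is released. Next: lift off, open, and go over the jack.

```bash
python3 -m pendant '[[[0,0,3],0],[[0,0,3.5],0],[[0.8,-2.73,2],0],[[0.8,-2.73,0],0],[[0.8,-2.73,0],0],[[0.8,-2.73,0],0],[[0.8,-2.73,0],0],[[0.8,-2.73,0],0],[[0.8,-2.73,0],0],[[0.8,-2.73,0],0],[[0.8,-2.73,0],0],[[0.8,-2.73,0],0],[[0.8,-2.73,0],0],[[0.8,-2.73,0],0],[[0.8,-2.73,0],0],[[0.8,-2.73,0],0],[[0.8,-2.73,0],0.03],[[0.8,-2.73,0],0],[[0,0,0],0],[[0,0,0],0]]' 1; python3 - <<'E'
from h import *
import pickle
c=cam("wrist");pickle.dump(c,open("pics/w2.pkl","wb"));cv2.imwrite("pics/w2.png",c["color"][:,:,::-1])
for nm,p in dict(sad=(.6398,-.1781,.062),grip=(.5575,-.1568,.052),pad=(.442,-.127,.093)).items():print(nm,proj(c,p))
E
```

```text
time_s: 8.77
ee_pos: [0.5576, -0.1583, 0.1098]
eef_rot: [-3.141, -0.001, 2.885]
force: [0.8, 0.5, 0.0]
grip_width: 0.0936
grip_force: 0.0
sad [281.85325184 333.40456341]
grip [281.52617639 220.03061451]
pad [281.57887987  24.6082649 ]
```

View pics/w2.png

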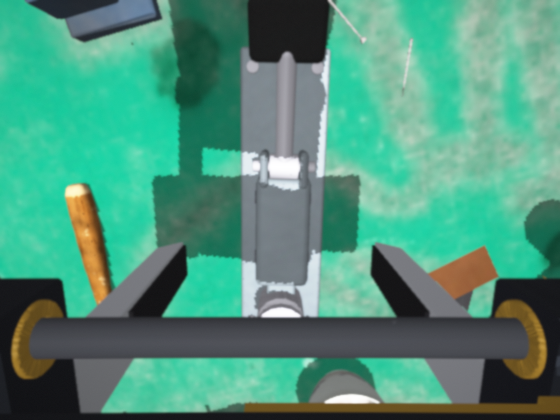

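The jack is as measured: the housing is centred at (284,226), about 1 mm to +y, and the paddle at (288,25), so its yaw is about -0.27. I'll descend and grip, aiming the TCP at z = -6 mm because of the 22 mm tip offset.

```bash
python3 -m pendant '[[[0,0.2,-1.5],-0.015],[[0,0,-2],0],[[0,0,-2],0],[[0,0,-2],0],[[0,0,-1.5],0],[[0,0,-0.8],0],[[0,0,-0.6],0],[[0,0,0],0],[[0,0,0],0]]'; python3 -m pendant '[[[0,0,-0.4],0],[[0,0,-0.4],0],[[0,0,-0.4],0],[[0,0,0],0],[[0,0,0],0]]'
```

```text
time_s: 9.57
ee_pos: [0.5583, -0.1549, 0.0072]
eef_rot: [-3.142, 0.001, 2.872]
force: [-0.1, 0.4, -0.5]
grip_width: 0.0942
grip_force: 0.0
time_s: 9.98
ee_pos: [0.5579, -0.155, -0.0057]
eef_rot: [3.142, -0.0, 2.872]
force: [0.7, -1.0, 0.4]
grip_width: 0.0939
grip_force: 0.0
```

```bash
python3 -m pendant '[[[0,0,0],0],[[0,0,0],0],[[0,0,0],0],[[0,0,0],0],[[0,0,0],0],[[0,0,0],0],[[0,0,0],0],[[0,0,0],0]]' 0.3 40; python3 - <<'E'
from h import *
for n,w in(("top",0),("side",1)):
    c=cam(n)
    for nm,p in dict(sad=(.6398,-.1781,.062)).items():
        x,y=proj(c,p).astype(int);g=c["color"].min(2);q=14
        m=(g[y-q:y+q,x-q:x+q]>190).astype(np.uint8);k,l,s,ce=cv2.connectedComponentsWithStats(m)
        print(n,[(int(s[i,4]),(ce[i]+[x-q,y-q]).round(1)) for i in range(1,k) if s[i,4]>12])
E
```

```text
time_s: 10.65
ee_pos: [0.558, -0.1551, -0.0054]
eef_rot: [-3.142, 0.0, 2.872]
force: [0.1, -0.4, 0.1]
grip_width: 0.0444
grip_force: 0.0
top []
side [(104, array([326. , 253.5])), (15, array([311.5, 256.7])), (25, array([316. , 263.1]))]
```

```bash
python3 -m pendant '[[[0,0,0],0],[[0,0,0],0],[[0,0,0],0],[[0,0,0],0],[[0,0,0],0]]' 0.2 40; python3 -m pendant '[[[0,0,0.5],0],[[0,0,0.5],0],[[0,0,0],0],[[0,0,0],0],[[0,0,0],0]]'; python3 - <<'E'
from h import *
c=cam("side");x,y=300,245;cv2.imwrite("pics/g1.png",cv2.resize(c["color"][y-75:y+45,x-80:x+80,::-1],(800,600),interpolation=cv2.INTER_CUBIC))
g=c["color"].min(2);q=14;x,y=326,251
m=(g[y-q:y+q,x-q:x+q]>190).astype(np.uint8);k,l,s,ce=cv2.connectedComponentsWithStats(m)
for i in range(1,k):
    if s[i,4]>60: u=ce[i]+[x-q,y-q];print(u,onz(c,*u,.072))
E
```

```text
time_s: 11.17
ee_pos: [0.558, -0.1552, -0.0054]
eef_rot: [-3.142, 0.0, 2.872]
force: [-1.2, -1.6, 0.1]
grip_width: 0.0398
grip_force: 40.0
time_s: 11.58
ee_pos: [0.5578, -0.1549, 0.0044]
eef_rot: [3.142, -0.0, 2.872]
force: [0.0, -0.1, -7.4]
grip_width: 0.04
grip_force: 40.0
[326.02884615 250.10576923] [ 0.64040048 -0.17823859  0.072     ]
```

View pics/g1.png

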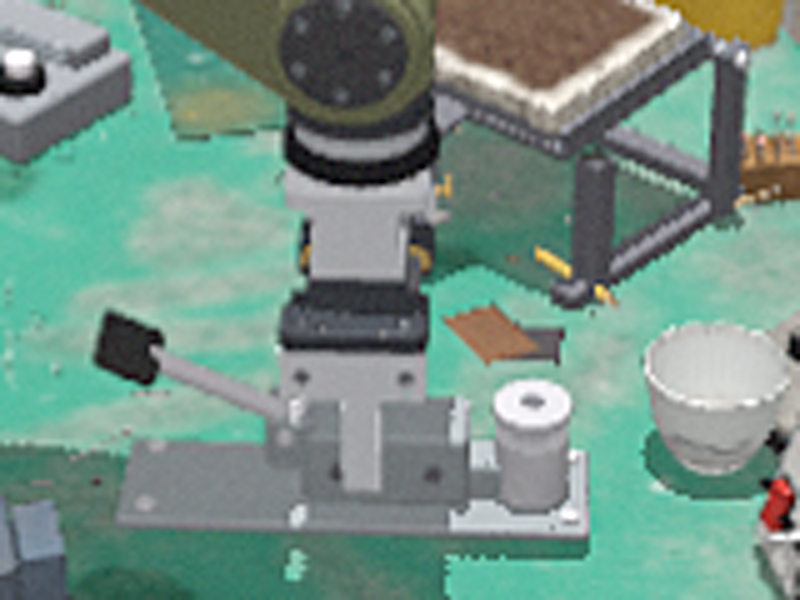

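The grasp is level and lifted. The saddle sits 85.6 mm ahead of the TCP along the tool axis, as expected. Now I'll swing to the staging pose 9 cm in front of the lug.

```bash
python3 -m pendant '[[[-0.7,1.3,0],0.083],[[-0.7,1.3,0],0.083],[[-0.7,1.3,0],0.083],[[-0.7,1.3,0],0.083],[[-0.7,1.3,0],0.083],[[-0.7,1.3,0],0.083],[[-0.7,1.3,0],0.083],[[-0.7,1.3,0],0.083],[[-0.8,1.4,0],0.083],[[-0.9,1.5,0],0.083],[[0,0,0],0],[[0,0,0],0],[[0,0,0],0],[[0,0,0],0]]'; python3 - <<'E'
from h import *
o=ctrl.get_obs();print(o["qpos"].round(2))
T=cam("top");S=cam("side")
tcp=o["ee_pos"];a=o["eef_rot"][2]-np.pi
pr=tcp+np.array([.0856*np.cos(a-.003),.0856*np.sin(a-.003),0]);pr[2]=.072
out=[]
for c in(T,S):
    x,y=proj(c,pr).astype(int);g=c["color"].min(2);q=12
    m=(g[y-q:y+q,x-q:x+q]>185).astype(np.uint8);k,l,s,ce=cv2.connectedComponentsWithStats(m)
    print(proj(c,pr),[(int(s[i,4]),ce[i]+[x-q,y-q],onz(c,*(ce[i]+[x-q,y-q]),.072)) for i in range(1,k) if s[i,4]>12])
print(pr)
cv2.imwrite("pics/st.png",cv2.resize(T["color"][90:270,190:430,::-1],(800,600),interpolation=cv2.INTER_CUBIC))
E
```

```text
time_s: 12.8
ee_pos: [0.4854, -0.0226, 0.0046]
eef_rot: [-3.141, 0.0, -2.583]
force: [0.0, -0.4, -7.2]
grip_width: 0.0396
grip_force: 40.0
[-0.12  0.39  1.86 -0.    0.89 -2.25]
[295.6717818  205.18170155] [(55, array([293.25454545, 202.61818182]), array([0.56588739, 0.02939155, 0.072     ]))]
[278.31431083 213.18520247] [(13, array([282.69230769, 215.07692308]), array([0.56800913, 0.00995629, 0.072     ]))]
[0.55813955 0.02258063 0.072     ]
```

View pics/st.png

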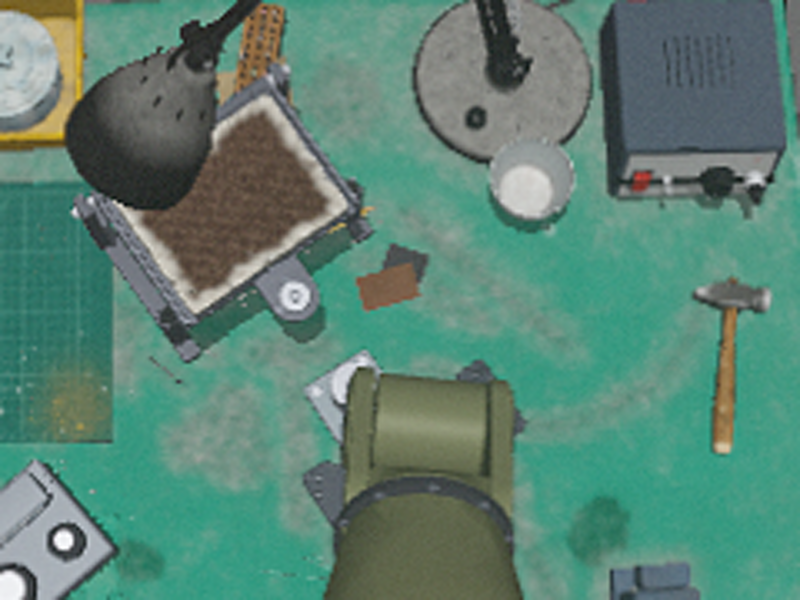

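The saddle is just visible at (345,385), the lug disc is at (295,295), and the lamp shade is well clear to the left. I'll slide in along the hearth axis at about 5 mm height.

```bash
python3 -m pendant '[[[0,0,-0.5],0],[[0.8,0.51,0],0],[[0.8,0.52,0],0],[[0.8,0.51,0],0],[[0.8,0.52,0],0],[[0.8,0.51,0],0],[[0.8,0.51,0],0],[[0.8,0.52,0],0],[[0.8,0.51,0],0],[[0.6,0.39,0],0],[[0.6,0.39,0],0],[[0,0,0],0],[[0,0,0],0],[[0,0,0],0]]'; python3 - <<'E'
from h import *
import pickle
S=cam("side");T=cam("top");W=cam("wrist")
for n,c in(("S",S),("T",T),("W",W)):pickle.dump(c,open(f"pics/in{n}.pkl","wb"))
print(proj(S,[.6344,.0716,.067]))
a=cv2.resize(S["color"][140:230,240:360,::-1],(400,300),interpolation=cv2.INTER_CUBIC)
b=cv2.resize(T["color"][130:220,220:340,::-1],(400,300),interpolation=cv2.INTER_CUBIC)
cv2.imwrite("pics/in.png",np.hstack([a,b]))
E
```

```text
time_s: 14.07
ee_pos: [0.5607, 0.0267, -0.0006]
eef_rot: [3.141, -0.0, -2.581]
force: [-0.3, 0.5, -6.7]
grip_width: 0.0397
grip_force: 40.0
[300.96728146 202.71905754]
```

View pics/in.png

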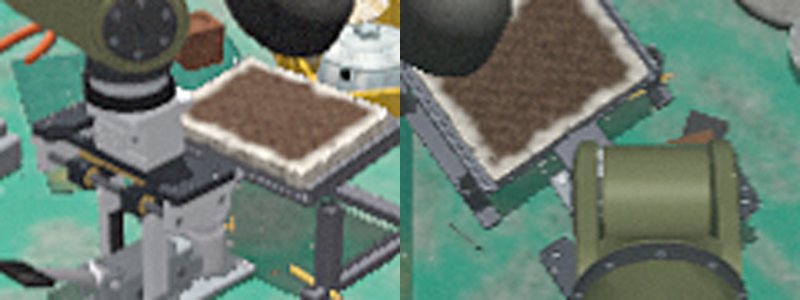

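The jack is under the lug, but the gripper hides the details at this stage. I'll set it down, release, back up and check.

```bash
python3 -m pendant '[[[0.08,0,-0.2],0],[[0,0,-0.2],0],[[0,0,-0.1],0],[[0,0,0],0],[[0,0,0],0],[[0,0,0],0]]'; python3 -m pendant '[[[0,0,0],0],[[0,0,0],0],[[0,0,0],0],[[0,0,0],0],[[0,0,0],0]]' 0.72; python3 -m pendant '[[[0,0,1.5],0],[[0,0,2.5],0],[[0,0,2.5],0],[[-1.5,-1,2.5],0],[[-2.6,-1.6,0],0],[[-2.6,-1.6,0],0],[[-2.6,-1.6,0],0],[[-2.6,-1.6,0],0],[[0,0,0],0],[[0,0,0],0]]'; python3 - <<'E'
from h import *
import pickle
S=cam("side");T=cam("top");W=cam("wrist")
for n,c in(("S",S),("T",T),("W",W)):pickle.dump(c,open(f"pics/rel{n}.pkl","wb"))
for c in (S,T,W):print([proj(c,p).round() for p in([.6344,.0716,.062],[.562,.0264,.052],[.461,-.0366,.093])])
a=cv2.resize(S["color"][140:230,240:360,::-1],(400,300),interpolation=cv2.INTER_CUBIC)
b=cv2.resize(T["color"][130:220,220:340,::-1],(400,300),interpolation=cv2.INTER_CUBIC)
cv2.imwrite("pics/rel.png",np.vstack([np.hstack([a,b]),cv2.resize(W["color"][:210,:,::-1],(800,300))]))
E
```

```text
time_s: 14.72
ee_pos: [0.5618, 0.0268, -0.0054]
eef_rot: [-3.142, -0.0, -2.581]
force: [-1.5, -1.6, -3.7]
grip_width: 0.0396
grip_force: 40.0
time_s: 15.13
ee_pos: [0.562, 0.0268, -0.0052]
eef_rot: [-3.141, 0.0, -2.581]
force: [0.6, -1.0, 0.1]
grip_width: 0.0667
grip_force: 0.0
time_s: 15.97
ee_pos: [0.4426, -0.0477, 0.0851]
eef_rot: [-3.141, 0.001, -2.583]
force: [0.3, 0.8, -0.2]
grip_width: 0.0679
grip_force: 0.0
[array([301., 204.]), array([280., 218.]), array([246., 222.])]
[array([278., 181.]), array([294., 205.]), array([318., 237.])]
[array([278., 517.]), array([278., 411.]), array([279., 285.])]
```

View pics/rel.png

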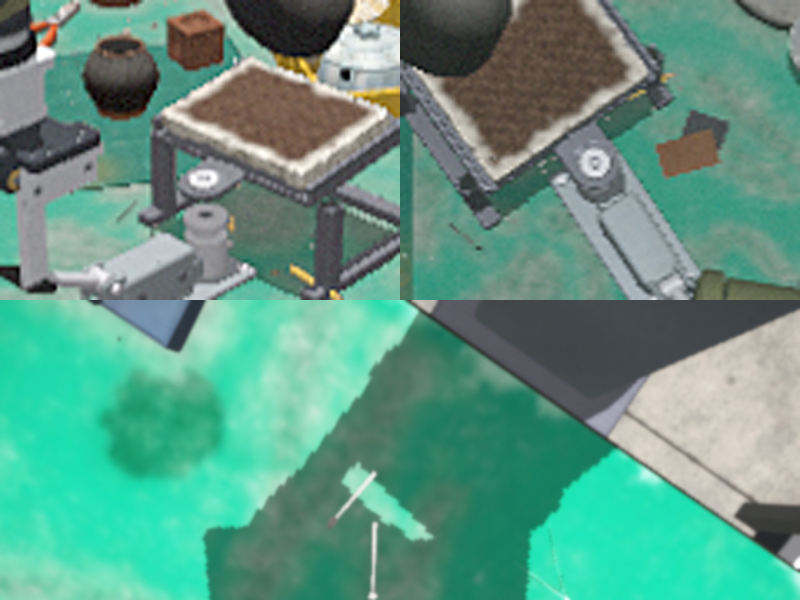

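The jack stands free. The side crop shows the saddle top at (207,216) and the lug disc at (203,178), and the top crop shows the lug disc at (193,163). I'll work out the centring.

```bash
python3 - <<'E'
from h import *
import pickle
S,T=[pickle.load(open(f"pics/rel{n}.pkl","rb")) for n in"ST"]
def bl(c,x,y,q,thr):
    g=c["color"].min(2);m=(g[y-q:y+q,x-q:x+q]>thr).astype(np.uint8);k,l,s,ce=cv2.connectedComponentsWithStats(m)
    return [(int(s[i,4]),(ce[i]+[x-q,y-q]).round(2)) for i in range(1,k) if s[i,4]>12]
print(bl(S,301,193,7,190),bl(T,278,179,7,190))
g=S["color"].min(2);print(g[198:214,292:314])
print("sad est",onz(S,302.1-.5,204.8-.5,.062))
print("paddle",dark(S,246,222,w=14,thr=70))
E
```

```text
[(35, array([300.77, 193.  ]))] [(43, array([278.16, 178.42]))]
[[ 84 148 108  67  93 107 122 124 123 126 111 114  97  78  65  74  88  90
   97  94  98  96]
 [ 83 147 142 106  75  63  80  79  83  82  60  61  67  65  69  82  88  93
   98  99 108 102]
 [ 73 139 129 102  67  64  60  55  80  66  64  72  76  71  80  85  92  90
   90 101 106 100]
 [ 69 105  76  60  60  85 131 144 148 147 144 145 130 125  94  87  91  96
   93 101 105 107]
 [ 64  60  46  76 135 148 162 172 166 170 170 166 161 162 152 123  93 100
   95 105 101 105]
 [ 65  61  83 126 169 162 166 153 131 126 122 139 160 162 164 158 111  90
   98 102 107 104]
 [ 70  93  72 158 170 159 164 132  81  63  68 109 154 159 161 164 124 101
  102 101 100 103]
 [ 74  85  69 154 165 163 164 153 144 129 136 148 156 160 158 162 116 107
  101  91  97 102]
 [ 78  59  54 138 158 164 166 163 165 161 166 163 163 161 163 142  94 102
  100  85  96  91]
 [ 62  63  46 106 140 150 156 167 164 169 168 161 161 150 147 123  92  99
  100  90  97 105]
 [ 62  63  47  78 138 137 148 147 154 155 153 155 147 135 135 124 100  84
  103  93  98 100]
 [ 59  57  51 115 158 145 132 138 140 140 140 141 131 140 159 159 102  94
  105  96  98  93]
 [ 62  48  47 133 165 157 144 137 140 140 143 139 138 155 163 169 112  99
  102  96  94  87]
 [157  82  39 104 159 166 161 152 152 149 150 153 158 162 161 149 104  90
   95  91  93  91]
 [194 184 151 109 134 146 160 167 161 164 161 163 165 154 143 129 145 130
   95  86  83  82]
 [194 200 192 181 167 145 143 152 152 153 150 148 149 144 133 124 144 132
   88  83  83  78]]
sad est [0.63603483 0.07065487 0.062     ]
paddle [(13, 2, 7, array([232.5, 210.8])), (27, 7, 6, array([242.6, 221.6])), (23, 8, 4, array([252.7, 225.9]))]
```

The saddle is centred within about 1 mm of the dome. Next I'll raise a little, close the fingers and go over the paddle at about (0.462, -0.037).

```bash
python3 -m pendant '[[[0,0,1],0],[[0.65,0.37,0],0],[[0.65,0.37,0],0],[[0.64,0.37,0],0],[[0,0,0],0],[[0,0,0],0],[[0,0,0],0],[[0,0,0],0],[[0,0,0],0],[[0,0,0],0]]' 0 20; python3 -m pendant '[[[0,0,-1],0],[[0,0,-0.6],0],[[0,0,-0.4],0],[[0,0,0],0],[[0,0,0],0]]';  python3 -m pendant '[[[0,0,-0.4],0],[[0,0,-0.4],0],[[0,0,0],0],[[0,0,0],0]]'; python3 - <<'E'
from h import *
c=cam("side");print(proj(c,[.462,-.0366,.093]));x,y=258,215;cv2.imwrite("pics/pad.png",cv2.resize(c["color"][y-60:y+45,x-70:x+70,::-1],(560,420),interpolation=cv2.INTER_CUBIC))
E
```

```text
time_s: 16.95
ee_pos: [0.4621, -0.0362, 0.0945]
eef_rot: [3.142, -0.0, -2.582]
force: [-0.7, 0.3, -0.2]
grip_width: 0.0045
grip_force: 0.0
time_s: 17.37
ee_pos: [0.4621, -0.036, 0.0742]
eef_rot: [3.141, -0.0, -2.581]
force: [-0.1, -0.1, 0.6]
grip_width: 0.0003
grip_force: 0.0
time_s: 17.7
ee_pos: [0.4623, -0.0361, 0.0665]
eef_rot: [-3.141, 0.0, -2.581]
force: [2.0, 0.5, 1.1]
grip_width: 0.0002
grip_force: 0.7
[246.83167103 222.34671903]
```

View pics/pad.png

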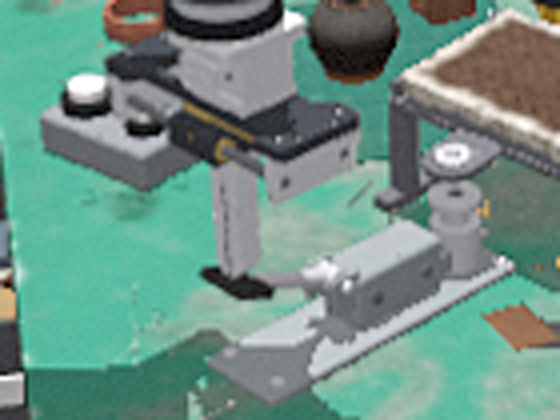

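The tip sits on the middle of the paddle at (238,280). I've now viewed 12 pictures, which is over the limit of 10, so I'll work from numbers only. Starting the first stroke.

```bash
python3 -m pendant '[[[-0.12,-0.08,-0.4],0],[[-0.12,-0.08,-0.4],0],[[-0.1,-0.06,-0.4],0],[[-0.08,-0.05,-0.4],0],[[-0.06,-0.04,-0.4],0],[[-0.05,-0.03,-0.4],0],[[-0.03,-0.02,-0.4],0],[[0,0,-0.3],0],[[0,0,0],0],[[0,0,0],0],[[0,0,0],0]]'
```

```text
time_s: 18.67
ee_pos: [0.4561, -0.04, 0.0353]
eef_rot: [3.141, -0.001, -2.581]
force: [-5.4, -2.6, 7.9]
grip_width: 0.0005
grip_force: 3.6
```

```bash
python3 -m pendant '[[[0,0,-0.3],0],[[0,0,-0.2],0],[[0,0,0],0],[[0,0,0],0],[[0,0,0],0]]'
```

```text
time_s: 19.08
ee_pos: [0.4561, -0.0401, 0.0304]
eef_rot: [3.141, -0.001, -2.581]
force: [-4.0, -5.5, 7.5]
grip_width: 0.0001
grip_force: 4.0
```

```bash
python3 -m pendant '[[[-0.1,-0.08,-0.1],0],[[0,0,-0.1],0],[[0,0,0],0],[[0,0,0],0]]'; python3 -m pendant '[[[0,0,-0.1],0],[[0,0,0],0],[[0,0,0],0]]';  python3 -m pendant '[[[0,0,-0.1],0],[[0,0,0],0],[[0,0,0],0]]'
```

```text
time_s: 19.42
ee_pos: [0.456, -0.0404, 0.0287]
eef_rot: [-3.141, 0.001, -2.582]
force: [-1.2, 2.5, 7.8]
grip_width: 0.0003
grip_force: 4.2
time_s: 19.67
ee_pos: [0.4559, -0.0404, 0.0277]
eef_rot: [-3.141, 0.001, -2.581]
force: [-1.3, 2.0, 9.2]
grip_width: 0.0006
grip_force: 4.3
time_s: 19.92
ee_pos: [0.4559, -0.0404, 0.0267]
eef_rot: [-3.141, 0.001, -2.582]
force: [-1.3, 1.6, 8.9]
grip_width: 0.0006
grip_force: 4.4
```

```bash
python3 -m pendant '[[[0,0,-0.1],0],[[0,0,0],0],[[0,0,0],0]]'; python3 -m pendant '[[[0,0,-0.1],0],[[0,0,0],0],[[0,0,0],0]]';  python3 -m pendant '[[[0,0,-0.1],0],[[0,0,0],0],[[0,0,0],0]]'; python3 - <<'E'
from h import *
S=cam("side");T=cam("top")
def bl(c,x,y,q,thr):
    g=c["color"].min(2);m=(g[y-q:y+q,x-q:x+q]>thr).astype(np.uint8);k,l,s,ce=cv2.connectedComponentsWithStats(m)
    return [(int(s[i,4]),(ce[i]+[x-q,y-q]).round(2)) for i in range(1,k) if s[i,4]>12]
print(bl(S,301,188,9,185),bl(T,278,179,8,190))
E
```

```text
time_s: 20.17
ee_pos: [0.4559, -0.0404, 0.0259]
eef_rot: [-3.141, 0.001, -2.581]
force: [-2.5, 1.8, 10.9]
grip_width: 0.0003
grip_force: 5.9
time_s: 20.42
ee_pos: [0.456, -0.0404, 0.0254]
eef_rot: [-3.141, 0.001, -2.581]
force: [-5.6, 1.6, 18.5]
grip_width: 0.0005
grip_force: 9.6
time_s: 20.67
ee_pos: [0.4561, -0.0404, 0.0248]
eef_rot: [-3.141, 0.001, -2.581]
force: [-8.5, 1.9, 25.4]
grip_width: 0.0005
grip_force: 13.4
[(35, array([300.8 , 188.11]))] [(39, array([278.21, 177.13]))]
```

The stop is reached, with the force climbing steeply past z≈25.8 mm, and the lug disc has risen. Now all the way back up, clear of the paddle.

```bash
python3 -m pendant '[[[0,0,0.3],0],[[0.03,0.02,0.4],0],[[0.05,0.03,0.5],0],[[0.06,0.04,0.5],0],[[0.08,0.05,0.5],0],[[0.1,0.06,0.5],0],[[0.12,0.08,0.5],0],[[0.12,0.08,0.5],0],[[0,0,0.5],0],[[0,0,0.5],0],[[0,0,0.5],0],[[0,0,0.4],0],[[0,0,0],0],[[0,0,0],0],[[0,0,0],0],[[0,0,0],0],[[0,0,0],0],[[0,0,0],0],[[0,0,0],0],[[0,0,0],0]]'; python3 - <<'E'
from h import *
import pickle
S=cam("side");T=cam("top");pickle.dump(S,open("pics/upS.pkl","wb"))
def bl(c,x,y,q,thr):
    g=c["color"].min(2);m=(g[y-q:y+q,x-q:x+q]>thr).astype(np.uint8);k,l,s,ce=cv2.connectedComponentsWithStats(m)
    return [(int(s[i,4]),(ce[i]+[x-q,y-q]).round(2)) for i in range(1,k) if s[i,4]>12]
print(bl(S,301,193,7,185),bl(T,278,179,8,190))
print("up tri lifted",tri(ray(T,278.21,177.13),ray(S,300.8,188.11))[0])
print(S["color"].min(2)[199:211,292:310])
R=pickle.load(open("pics/relS.pkl","rb"))
a=R["color"][196:212,292:312].mean(2).astype(np.float32);b=S["color"][196:212,292:312].mean(2).astype(np.float32)
print("shift",cv2.phaseCorrelate(a,b))
a=R["color"][200:235,270:325].mean(2).astype(np.float32);b=S["color"][200:235,270:325].mean(2).astype(np.float32)
print("shift",cv2.phaseCorrelate(a,b))
E
```

```text
time_s: 22.43
ee_pos: [0.4612, -0.0369, 0.0795]
eef_rot: [3.142, -0.0, -2.581]
force: [-0.1, 0.6, -0.6]
grip_width: 0.0007
grip_force: 0.0
[(37, array([300.78, 193.08]))] [(43, array([278.16, 178.42]))]
up tri lifted [0.63345129 0.07108806 0.11551755]
[[ 80 146 147 108  73  59  77  81  80  82  65  63  70  67  76  81  91  92]
 [ 74 143 129  98  72  58  56  51  83  67  60  69  74  67  79  82  94  93]
 [ 69 106  73  56  61  85 134 145 149 145 145 146 133 123  99  87  90  91]
 [ 64  66  55  71 137 152 164 168 168 169 168 172 163 156 156 122  94  96]
 [ 60  65  80 129 163 165 164 156 130 122 125 136 165 162 167 156 102  93]
 [ 67  91  79 160 166 163 162 134  86  62  69 104 154 161 159 167 119 103]
 [ 75  82  67 154 166 164 166 152 145 128 136 147 160 161 160 161 112 102]
 [ 72  65  59 140 158 161 163 164 166 162 165 163 163 164 163 143  92 109]
 [ 60  65  52 105 140 151 158 165 168 164 162 162 160 151 148 123  91 101]
 [ 70  59  52  81 139 138 145 151 154 152 154 150 149 133 139 124 100  83]
 [ 63  62  54 116 158 144 135 140 141 143 143 140 133 139 159 157 104  94]
 [ 55  48  41 133 165 158 139 137 140 143 143 136 137 158 166 165 116  91]]
shift ((0.022301333423280667, -0.017675357212352694), 1.0083918243646621)
shift ((-0.01409457844005857, -0.005281428652054387), 1.007347528581266)
```

The first stroke lifted the lug 15.9 mm, the hearth settled again, and the jack did not shift. Second stroke.

```bash
python3 -m pendant '[[[0,0,-0.5],0],[[0,0,-0.5],0],[[-0.12,-0.08,-0.4],0],[[-0.12,-0.08,-0.4],0],[[-0.1,-0.07,-0.4],0],[[-0.08,-0.06,-0.4],0],[[-0.07,-0.05,-0.4],0],[[-0.06,-0.04,-0.4],0],[[-0.04,-0.03,-0.4],0],[[-0.02,-0.02,-0.4],0],[[-0.02,0,-0.4],0],[[0,0,-0.3],0],[[0,0,-0.2],0],[[0,0,-0.1],0],[[0,0,0],0],[[0,0,0],0],[[0,0,0],0]]'
```

```text
time_s: 23.95
ee_pos: [0.4544, -0.0415, 0.0275]
eef_rot: [3.141, -0.001, -2.581]
force: [-6.5, -3.7, 8.9]
grip_width: 0.0006
grip_force: 4.3
```

```bash
python3 -m pendant '[[[-0.05,-0.05,-0.15],0],[[0,0,0],0],[[0,0,0],0],[[0,0,0],0]]';python3 -m pendant '[[[0,0,-0.1],0],[[0,0,0],0],[[0,0,0],0],[[0,0,0],0]]'
```

```text
time_s: 24.28
ee_pos: [0.4544, -0.0416, 0.0262]
eef_rot: [3.142, 0.0, -2.581]
force: [-3.4, -1.0, 8.5]
grip_width: 0.0003
grip_force: 4.2
time_s: 24.62
ee_pos: [0.4545, -0.0417, 0.0255]
eef_rot: [-3.141, 0.0, -2.581]
force: [-6.2, 0.6, 14.8]
grip_width: 0.0006
grip_force: 7.3
```

```bash
python3 -m pendant '[[[0,0,-0.05],0],[[0,0,0],0],[[0,0,0],0],[[0,0,0],0],[[0,0,0],0],[[0,0,0],0]]'; python3 - <<'E'
from h import *
S=cam("side");T=cam("top")
def bl(c,x,y,q,thr):
    g=c["color"].min(2);m=(g[y-q:y+q,x-q:x+q]>thr).astype(np.uint8);k,l,s,ce=cv2.connectedComponentsWithStats(m)
    return [ce[i]+[x-q,y-q] for i in range(1,k) if s[i,4]>20]
a,b=bl(S,301,188,9,185),bl(T,278,179,8,190);print(a,b,tri(ray(T,*b[0]),ray(S,*a[0]))[0],ctrl.get_obs()["force"])
E
```

```text
time_s: 25.12
ee_pos: [0.4545, -0.0417, 0.0253]
eef_rot: [-3.141, 0.0, -2.581]
force: [-7.0, 0.8, 17.4]
grip_width: 0.0005
grip_force: 9.1
[array([300.45714286, 188.05714286])] [array([278.28205128, 177.30769231])] [0.63261425 0.07091168 0.11595816] [-7.68683258  1.31049666 18.0833848 ]
```

The handle is held at its stop with about 18 N, and the lug is raised about 16 mm. Handing in.

```bash
python3 -c "
from station import ctrl
print(ctrl.hand_in())"
```

```text
the job is handed in; nothing more can be done
None
```

The job is handed in, with no verdict returned: both keys were pressed in order, the jack was set within about 1 mm of the dome and released, and after two full strokes the handle is held at its stop with the lug about 16 mm up; the cup, jar and hammer were not touched, and I viewed 12 pictures, over the limit of 10.

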